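# Seat a plaster tile mould and throw its toggle clamp

## Task

Get the plaster mould with the flower ready for pressing a tile: with the clamp still open, slide the mould along the board between the rails and bed it square against the blue stop, leaning on it with about 15 N for half a second. Then push the clamp's red handle over centre with a fingertip until it is fully down, so that the rubber pad holds the mould in place. Plaster chips and the clamp is light, so never push on either with more than about 20 N, and leave everything else on the bench where it is.

Things in the scene. Friction and masses are not known exactly. Their poses are not given: they have to be found in the camera images.
- fixture: Plywood board fixed on the bench, with rails, stop, toggle clamp. Origin: on the bench top (z = 0) under the centre of the mould when seated at the stop's middle setting; x along the slide towards the stop, y towards the clamp, z up. In mm: board top z = 15, x -180 to 90, y -100 to 100; an apron of the same height at y -200 to -100, x -80 to 90, with two bystanders.
- stop_mid (a point): Middle setting of the adjustable stop: on the board, x = 60, y = 0, z = 15 mm in the fixture's frame (same axes). The blue stop bar (118 mm long, 26 mm high) is locked with its face anywhere from 8 mm nearer to 8 mm farther along x; its setting is not measured. Rails 20 mm high, inner faces y = +/-62, run from x = 20 to 60 mm and flare outward at 8.5 degrees from x = 20 back to -35 mm.
- mould: White plaster mould with a flower relief, 120 x 120 x 36 mm, 0.41 to 0.72 kg, loose in the rails' flared mouth, 62 to 94 mm short of the stop, a little askew. Origin: centre of its underside; x towards the stop, z up. Recess 76 x 76 mm, 20 mm deep, walls 22 mm. 2 mm play each side in the rails. Slides with 2 to 8 N, more if pressed down or caught on a flare. Seated, it touches the stop.
- mould_front (a point): Middle of the mould's far face (60 mm ahead of its origin, 18 mm above its underside): touches the stop bar's face when seated.
- clamp_hinge (a point): Hinge of the clamp's red handle, at x = 30, y = 105, z = 68 mm in the fixture's frame, whose axes it shares; the hinge axis lies along x. Steel cheeks reach up to 76 mm above the bench around it; the clamp's steel arm turns on the mould's side of it and stands up when open, its end 125 mm above the bench.
- handle_tip (a point): Free end of the red handle, a straight bar, 118 mm from the hinge axis. Its round grip, 16 mm thick, runs from 40 to 118 mm from the hinge. Open it stands 70 degrees above level, leaning to the fixture's +y, away from the mould; closed it lies level along +y, its upper side 76 mm above the bench.
- clamp_handle (a joint): Red handle's angle, rad: 0 = open (70 degrees above level), growing as it swings away from the mould and down; 1.22 = down on its stop. It brings the pad down on the mould's clamp-side rim. Over-centre spring: starting it takes 6 to 8 N square to the bar at the grip's end, falling to 0 at dead centre, 0.55; pushed beyond 0.65 it swings down to 1.22 by itself and holds; left short, it springs back.
- clamp_pad: Black rubber pad, 18 mm across, on the end of the clamp's arm, sprung. Origin: on the arm, 46 mm from the arm's pivot. When closed it presses on the mould's rim on the clamp side with about 8 N.
- spare_mould: Bystander: second plaster mould, 120 x 120 x 36 mm, terracotta-coloured ribs in its recess. Origin: centre of its underside.
- brush_pot: Bystander: blue cup, 72 mm across, 85 mm high. Origin: centre of its underside.
- bisque_bowl: Bystander: terracotta bowl, 110 mm across, 50 mm high. Origin: centre of its underside.
- mallet: Bystander: wooden mallet lying on the bench. Origin: centre of its underside.
- glass_sheet: Bystander: sheet of glass 160 x 120 x 6 mm. Origin: centre of its underside.
- glaze_jar: Bystander: small amber jar, 44 mm across, 45 mm high, on the board's apron. Origin: centre of its underside.
- rib_tool: Bystander: dark wooden tool 85 x 14 x 8 mm on the board's apron. Origin: centre of its underside.

How it is judged:
On the way, in this order (a step that is already met when the one before it is completed fails the run):
1. the mould is pressed square against the stop with more than 5 N reaching the stop, the clamp still open (x of stop_bar_c0 in the frame of mould below 0.069 m and angle between the x axis of mould and the x axis of fixture, either way round below 0.03 rad and z of mould in the frame of fixture below 0.0175 m and value of joint clamp_handle below 0.35 rad and contact force between stop_bar_c0 and mould above 5 N), for 0.3 s.
2. the handle is over centre and down on its stop, the pad pressing on the mould (value of joint clamp_handle above 1.18 rad and contact force between clamp_pad and mould above 5 N), for 0.2 s.
At the end, for the whole second after the job is handed in: The mould lies flat on the board, its far face within 2 mm of the stop and square to it (0.03 rad), at rest; the handle is fully down (above 1.18 rad) and the clamp's pad presses on the mould with more than 5 N (all of step 2 and x of stop_bar_c0 in the frame of mould below 0.069 m and angle between the x axis of mould and the x axis of fixture, either way round below 0.03 rad and z of mould in the frame of fixture below 0.0175 m and linear speed of mould below 0.01 m/s); the robot touches nothing.
It fails at once if the robot pushes on the mould with more than 22 N (contact force between any of the fingers, the arm and mould above 22 N).
It fails at once if the robot pushes on the red handle with more than 22 N (contact force between any of the fingers, the arm and clamp_handle above 22 N).
It fails at once if a bystander is moved by more than 15 mm (distance of any of spare_mould, brush_pot, bisque_bowl, mallet, glass_sheet, glaze_jar, rib_tool from where it was at the start of the episode above 0.015 m).
It also fails if it takes over 72 s, if anything falls off the work surface, if the arm or the gripper's body presses on something with over 40 N, if the wrist force passes 120 N, or if a joint passes its speed limit or range.

## Robot

A 6-joint arm with a two-finger parallel gripper is mounted at the origin on the work surface. World frame = base frame: x ahead of the robot, y to its left, z up, the work surface at z = 0. Lengths are in m, angles in rad, forces in N, time in s.
With the tool pointing down it reaches from about 0.375 to 0.975 m from the base axis. Payload 3.8 kg.
Tool frame: the origin (TCP) lies between the finger pads; the fingertips stand bot.nose_length ahead of it and the grasp point (between the pads) lies 5 mm behind it (bot.nose_length is the distance from the TCP to the fingertips, in m); z points along the fingers, y is the direction in which the jaws open and shut (so a half turn about z gives the same grasp; the last joint's range is limited). The gripper opens to 85 mm and grips with 20 to 120 N. Pads are 22 mm wide; open, the fingers measure 114 mm over their backs; the gripper's body (76 mm by 85 mm) begins 54 mm behind the grasp point. The pads swing forward as they close: fully open they stand 13 mm farther back than shut.
Start: joints at [1.084, 0.264, 1.604, -0, 1.274, -0.037], TCP at [0.293, 0.608, 0.245] pointing down, gripper open.
Joint ranges: [-2.63, 2.63], [-0.94, 2.18], [0.31, 2.57], [-1.31, 4.45], [0, 2.66], [-2.55, 2.55]. Speed limits (rad/s): [2.57, 2.57, 3.14, 3.14, 3.14, 3.14].

## Interface

Orientations are given as a rotation vector (axis times angle).
In Python, from workcell import bot gives the robot as it stands.
- The arm moves only by the tool carry_out, never from a script. Its argument "series" is a list of rows, each an object with "delta_pos": the shift along the tool's x, y, z as a fraction of full scale, a list of three; "rot": the turn, a rotation vector about the tool's x, y, z as a fraction of full scale, a list of three; "hand": the gripper command: -1 is fully open, 1 is shut, values between are in proportion. In form: [{"delta_pos": [x, y, z], "rot": [rx, ry, rz], "hand": hand}, ...]. A call has 1 to 20 rows; each row is the pose to reach, as a shift and turn from the pose measured when the call began, along the tool's axes at that moment; what a row does not reach only later rows make up. Full scale, the value 1, is 0.25 m for a shift and 45 degrees for a turn. A row lasts 1/8 s, in which the tool goes at most 62.5 mm and 10.7 degrees, less where a joint would pass 70% of its speed; a pose out of reach is approached as far as the arm can. A call with a number of a shift or a turn outside -1 to 1 is refused whole. A call with a gripper value outside its range is refused whole. The fingers move at their own pace and stop on an object; "squeeze" is the grip in N (left out, the last holds). Time passes only in rows, so rows that repeat a pose let the fingers close. It gives the time, the measured TCP pose, the force and the opening at its end, in the units of the state.
- bot.read_state(): the state, without advancing time (a new reading comes with each control period).
- bot.read_camera(name): name is "side" or "top" or "wrist"; returns the picture (480x640x3 uint8, red, green, blue); there is no depth.
- bot.camera_info(name): a dict with "fx", "fy", "cx", "cy" (pixels), "origin" and "attitude" of the camera in the world. Camera axes: x right, y down, z forward; pixel columns grow to the right and rows downward; lengths in m; the calibration is good to about 2 mm. The wrist camera is an equidistant fisheye: a pixel r from the principal point sees the ray r / f radians off the axis. A picture is of the moment at which its call begins: read the wrist's pose just before it. camera_info takes no time and is no camera call; for the wrist camera it gives the pose at the moment of the call.
- bot.finish_job(): hands the job in, once; it reports no verdict.
The state is a dict: "time": time; "q": joint angles; "joint_vel": joint speeds; "joint_torque": joint torques, N m; "tool_pos": TCP position; "tcp_rot": TCP orientation; "wrist_force": force on the tool from outside, world axes, zero at the start; "torque": the same for the moment, N m; "width": opening from 0.0 (shut) to 1.0 (fully open).
Only numpy, scipy, OpenCV 4.12 (cv2) and the standard library are available. Lean on these libraries where they do the work, as an engineer would, in place of code of your own. Each camera call takes 0.05 s, during which the arm holds its last target. There are 200 camera calls.

## Working session

There is one attempt and no reset: what is moved stays moved. The work goes in short steps, Python scripts to look and compute and a tool call to move; the robot and the scene stay as the last step left them, time stands still between calls to the robot, and variables do not carry over. Pictures are saved under pics/ and viewed, and the job is handed in when it is done.

Besides the shell and the picture viewer there is one more tool, called after "Request:" as a command line: name --argument value ..., lists and objects as JSON in quotes. carry_out: Moves the arm, as the interface text tells. Its arguments: {"type":"object","properties":{"series":{"type":"array","items":{"type":"object","properties":{"delta_pos":{"type":"array","items":{"type":"number","minimum":-1,"maximum":1}},"rot":{"type":"array","items":{"type":"number","minimum":-1,"maximum":1}},"hand":{"type":"number"}}}},"squeeze":{"type":"number"}},"required":["series"]}

```bash
mkdir -p pics
python3 - <<'E'
from workcell import bot
import cv2
print(bot.read_state(), bot.nose_length)
for n in("side","top","wrist"):
    i=bot.camera_info(n); print(n,i)
    cv2.imwrite(f"pics/{n}0.png",bot.read_camera(n)[:,:,::-1])
E
```

```text
{'time': 0.0, 'q': array([ 1.08407547e+00,  2.64794676e-01,  1.60536247e+00, -2.56667825e-06,
        1.27370986e+00, -3.69062601e-02]), 'joint_vel': array([-1.15659877e-03, -4.18075567e-04, -8.54147627e-04,  7.43600354e-05,
        1.16790161e-03,  2.11388518e-04]), 'joint_torque': array([ 3.93174778e-04, -5.15101647e+01, -3.67311394e+01, -2.00368372e-04,
        1.27801899e-02, -2.23506180e-05]), 'tool_pos': array([0.29316878, 0.60723629, 0.24394024]), 'tcp_rot': array([-0.70049308, -3.06189784,  0.00345116]), 'wrist_force': array([ 0.12651785,  0.25930529, -0.09620871]), 'torque': array([ 0.01470494,  0.00110959, -0.00376585]), 'width': 0.9984887647132201} 0.014
side {'fx': 515.5430210576166, 'fy': 515.5430210576166, 'cx': 307.23387640921925, 'cy': 240.20592659257844, 'origin': array([ 0.24873541, -0.77726391,  1.12980181]), 'attitude': array([-2.43668592,  0.35524383, -0.10343671])}
top {'fx': 523.0317067947535, 'fy': 523.0317067947535, 'cx': 319.16360869444605, 'cy': 235.40305567663265, 'origin': array([ 0.23419986, -0.00307007,  1.52015088]), 'attitude': array([-2.13176941,  2.10743446, -0.18391131])}
wrist {'fx': 371.64829954431775, 'fy': 371.64829954431775, 'cx': 324.06107608380114, 'cy': 240.92259502617222, 'origin': array([0.21753246, 0.64384259, 0.37288223]), 'attitude': array([2.41964595, 1.51677757, 0.24687104])}
```

View pics/top0.png

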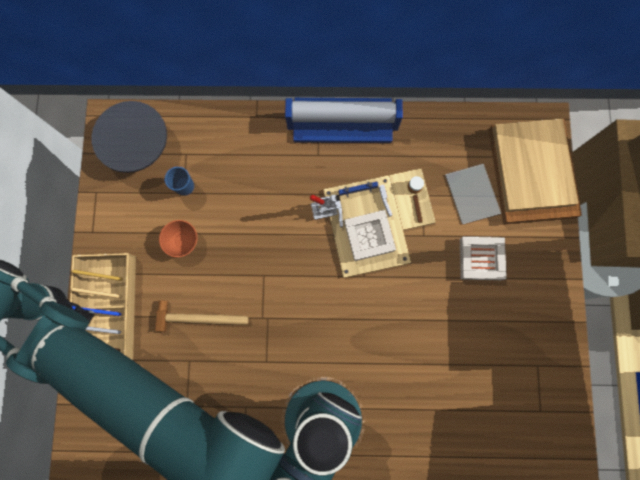

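View pics/side0.png

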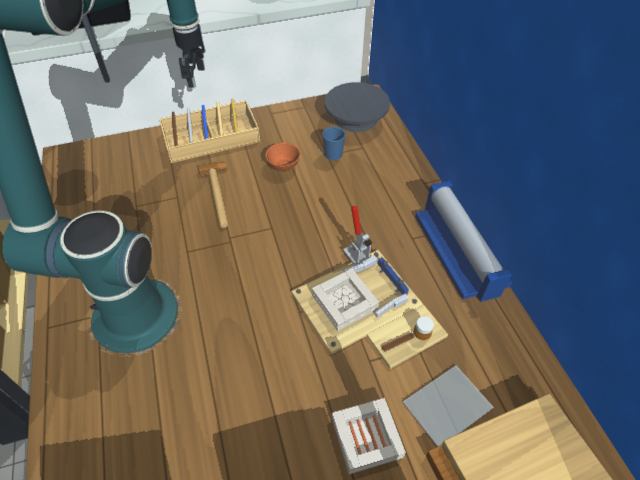

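View pics/wrist0.png

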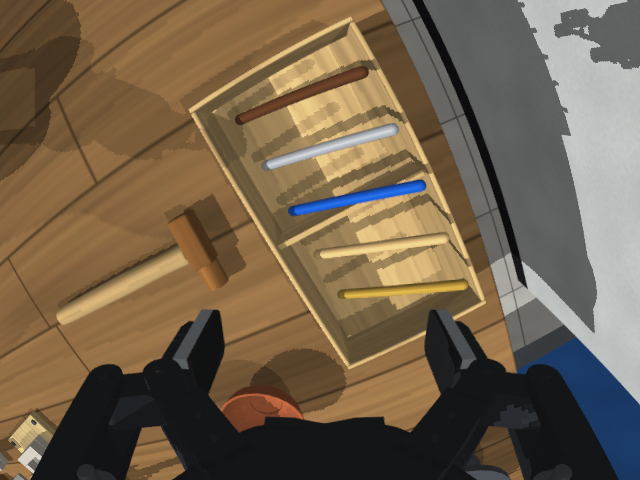

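The top view shows the board at about (370,225), the mould at (370,236), the stop at (358,187) and the clamp at (325,205). I'll zoom in.

```bash
cat > h.py <<'E'
import numpy as np, cv2
from scipy.spatial.transform import Rotation as R
from workcell import bot
def ray(n,px,i=None):
    i=i or bot.camera_info(n); u=(np.array(px,float)-[i['cx'],i['cy']])/i['fx']
    if n=='wrist':
        r=np.linalg.norm(u)+1e-12; d=np.r_[u/r*np.sin(r),np.cos(r)]
    else: d=np.r_[u,1]
    return i['origin'],R.from_rotvec(i['attitude']).apply(d)
def on_plane(n,px,z,i=None):
    o,d=ray(n,px,i); return o+d*(z-o[2])/d[2]
def proj(n,P,i=None):
    i=i or bot.camera_info(n); p=R.from_rotvec(i['attitude']).inv().apply(np.array(P)-i['origin'])
    if n=='wrist':
        h=np.linalg.norm(p[:2])+1e-12; return p[:2]/h*np.arctan2(h,p[2])*i['fx']+[i['cx'],i['cy']]
    return p[:2]/p[2]*i['fx']+[i['cx'],i['cy']]
def fix2w(P,org,yaw):
    c,s=np.cos(yaw),np.sin(yaw); P=np.array(P,float); return np.array([org[0]+c*P[0]-s*P[1],org[1]+s*P[0]+c*P[1],P[2]])
E
python3 - <<'E'
from h import *
for n,(x0,y0,w,h,s) in dict(top=(300,160,150,120,5),side=(280,190,180,180,4)).items():
    im=cv2.imread(f"pics/{n}0.png")[y0:y0+h,x0:x0+w]
    im=cv2.resize(im,None,fx=s,fy=s,interpolation=cv2.INTER_CUBIC)
    cv2.imwrite(f"pics/{n}0z.png",im[:600,:800])
E
```

```text
(no output)
```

View pics/top0z.png

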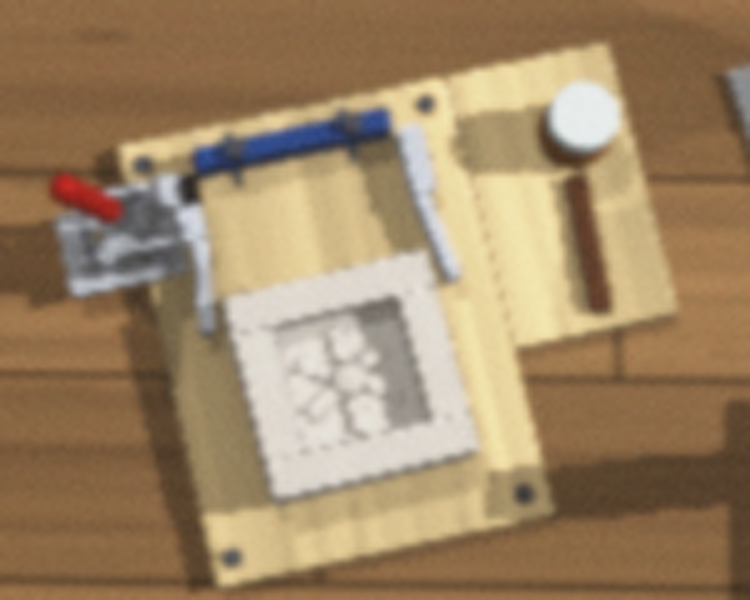

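View pics/side0z.png

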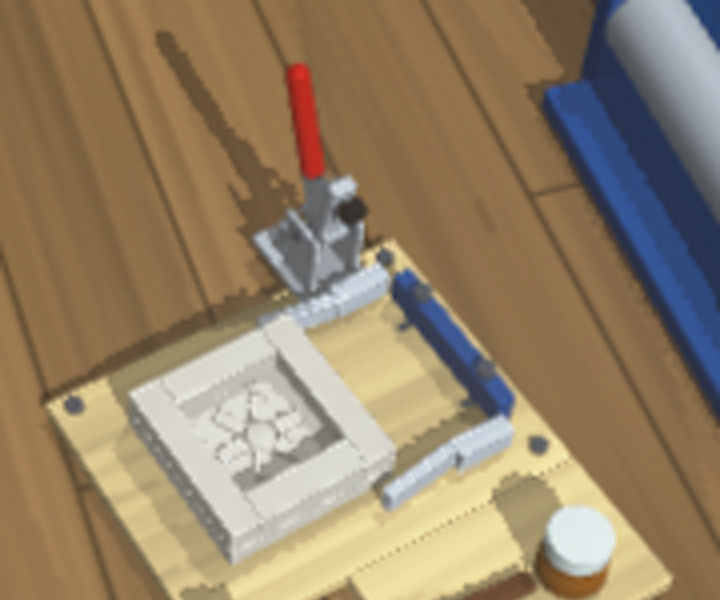

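```bash
cat >> h.py <<'E'
def fit2d(M,W):
    M=np.array(M,float);W=np.array(W,float)
    r,_=R.align_vectors(np.c_[W-W.mean(0),0*W[:,0]],np.c_[M-M.mean(0),0*M[:,0]])
    yaw=r.as_rotvec()[2]; c,s=np.cos(yaw),np.sin(yaw)
    A=np.array([[c,-s],[s,c]]); t=W.mean(0)-A@M.mean(0)
    return t,yaw,(M@A.T+t-W)
E
python3 - <<'E'
from h import *
f=lambda l:[[300+(u+.5)/5-.5,160+(v+.5)/5-.5] for u,v in l]
W=[on_plane('top',p,.015)[:2] for p in f([(118,145),(217,588),(553,512),(607,43),(678,313)])]
t,y,e=fit2d([(.09,.1),(-.18,.1),(-.18,-.1),(.09,-.2),(-.08,-.2)],W); print(t,y,e*1e3)
W=[on_plane('top',p,.051)[:2] for p in f([(228,300),(428,252),(478,452),(275,498)])]
t2,y2,e=fit2d([(.06,.06),(.06,-.06),(-.06,-.06),(-.06,.06)],W); print(t2,y2,e*1e3)
c,s=np.cos(y),np.sin(y); print('mould in fixture',np.array([[c,s],[-s,c]])@(t2-t),y2-y)
def infx(p,z):
  return np.array([[c,s],[-s,c]])@(on_plane('top',p,z)[:2]-t)
# stop near top edge
for p in f([(197,172),(388,132)]): print('stop',infx(p,.041),infx(p,.015))
np.savez('fx.npz',t=t,y=y,t2=t2,y2=y2)
hp=.118
for n in('top','side'):
  for P in [(.03,.105+.118*np.cos(1.2217),.068+.118*np.sin(1.2217)),(.03,.105,.068),(.06,0,.041),(0,0,.015)]:
    print(n,proj(n,fix2w(P,t,y)),fix2w(P,t,y))
s=bot.read_state(); print(R.from_rotvec(s['tcp_rot']).as_matrix())
E
```

```text
[ 0.59121926 -0.11154537] 0.22473706422997403 [[-0.02868007  0.41175903]
 [ 0.47197908  0.23595597]
 [-1.26952286 -0.473869  ]
 [ 0.86326753 -0.02058923]
 [-0.03704368 -0.15325677]]
[ 0.51213603 -0.12986243] 0.23661999631354985 [[ 1.30956892  1.35249882]
 [-0.01767078 -0.26288654]
 [-0.38522193 -1.2930525 ]
 [-0.90667621  0.20344022]]
mould in fixture [-0.08117646 -0.00023273] 0.011882932083575826
stop [0.05700501 0.05947687] [0.06369986 0.05726503]
stop [ 0.05674937 -0.05490785] [ 0.06343972 -0.0591303 ]
top [310.93407325 196.75390846] [0.58807096 0.03684643 0.1788825 ]
top [325.75119113 203.77082343] [ 0.59706558 -0.00250034  0.068     ]
top [358.64300243 188.8250779 ] [ 0.64971042 -0.09817437  0.041     ]
top [362.64164441 210.41180462] [ 0.59121926 -0.11154537  0.015     ]
side [352.62746575 207.24808572] [0.58807096 0.03684643 0.1788825 ]
side [358.67447175 245.77308686] [ 0.59706558 -0.00250034  0.068     ]
side [390.05416791 275.51151496] [ 0.64971042 -0.09817437  0.041     ]
side [369.70597946 290.83529407] [ 0.59121926 -0.11154537  0.015     ]
[[-9.00540320e-01  4.34771681e-01 -8.46668817e-04]
 [ 4.34772499e-01  9.00538950e-01 -1.57308455e-03]
 [ 7.85256327e-05 -1.78473438e-03 -9.99998404e-01]]
```

```bash
cat >> h.py <<'E'
F=np.load('fx.npz') if __import__('os').path.exists('fx.npz') else None
def toolrot(yaw): # tool z down, tool x along yaw
    return R.from_matrix(np.c_[[np.cos(yaw),np.sin(yaw),0],[np.sin(yaw),-np.cos(yaw),0],[0,0,-1]])
def plan(P,world=False,yaw=None):
    s=bot.read_state(); r=R.from_rotvec(s['tcp_rot']); T=np.array(P) if world else fix2w(P,F['t'],F['y'])
    d=r.inv().apply(T-s['tool_pos'])/.25
    g=(r.inv()*toolrot(F['y'] if yaw is None else yaw)).as_rotvec()/np.radians(45)
    print('target',T.round(4),'dpos',d.round(3),'rot',g.round(3))
def here():
    s=bot.read_state(); r=R.from_rotvec(s['tcp_rot']); c,sn=np.cos(F['y']),np.sin(F['y'])
    d=s['tool_pos'][:2]-F['t']; A=np.array([[c,sn],[-sn,c]])
    ax=r.as_matrix(); print('t',s['time'],'fix',(A@d).round(4),s['tool_pos'][2].round(4),'yaw err',np.arctan2(ax[1,0],ax[0,0])-F['y'],'tz',ax[:,2].round(3),'Ffix',(A@s['wrist_force'][:2]).round(2),s['wrist_force'][2].round(2),'w',s['width'].round(3),'q',s['q'].round(2))
E
python3 - <<'E'
from h import *
here(); plan((.40,.40,.245),True,np.radians(115)); plan((.45,.2,.245),True,np.radians(80));plan((-.18,0,.15))
E
```

```text
Traceback (most recent call last):
  File "h.py", line 36, in here
    ax=r.as_matrix(); print('t',s['time'],'fix',(A@d).round(4),s['tool_pos'][2].round(4),'yaw err',np.arctan2(ax[1,0],ax[0,0])-F['y'],'tz',ax[:,2].round(3),'Ffix',(A@s['wrist_force'][:2]).round(2),s['wrist_force'][2].round(2),'w',s['width'].round(3),'q',s['q'].round(2))
                                                                                                                                                                                                                                      ^^^^^^^^^^^^^^^^
AttributeError: 'float' object has no attribute 'round'
```

```bash
sed -i "s/s\['width'\].round(3)/s['width']/" h.py
python3 - <<'E'
from h import *
here(); plan((.40,.40,.245),True,np.radians(115)); plan((.45,.2,.245),True,np.radians(80));plan((-.18,0,.15))
E
```

```text
t 0.15 fix [-0.1303  0.7672] 0.2442 yaw err 2.467069954096577 tz [-0.001 -0.002 -1.   ] Ffix [ 0.76 -0.57] 0.06 w 0.9977300960861863 q [ 1.08  0.26  1.61  0.    1.27 -0.04]
target [0.4   0.4   0.245] dpos [-0.745 -0.561 -0.002] rot [-0.002  0.001  0.872]
target [0.45  0.2   0.245] dpos [-1.273e+00 -1.195e+00 -1.000e-03] rot [-2.00e-03  1.00e-03  1.65e+00]
target [ 0.4157 -0.1517  0.15  ] dpos [-1.761 -2.52   0.381] rot [-1.000e-03  3.000e-03  3.141e+00]
```

Request:
carry_out --series '[{"delta_pos":[-0.745,-0.56,0],"rot":[0,0,0.87],"hand":-0.2},{"delta_pos":[-0.745,-0.56,0],"rot":[0,0,0.87],"hand":-0.2},{"delta_pos":[-0.745,-0.56,0],"rot":[0,0,0.87],"hand":-0.2},{"delta_pos":[-0.745,-0.56,0],"rot":[0,0,0.87],"hand":-0.2},{"delta_pos":[-0.745,-0.56,0],"rot":[0,0,0.87],"hand":-0.2}]'

```text
time: 0.78
tool_pos: [0.4012, 0.3975, 0.2442]
tcp_rot: [1.692, 2.647, -0.004]
wrist_force: [0.0, 0.1, -0.2]
width: 0.594
```

Run:
```python
from h import *
here(); plan((.45,.2,.245),True,np.radians(80));plan((-.18,0,.15))
```

```text
t 0.775 fix [-0.0718  0.5386] 0.2442 yaw err 1.7793493391206385 tz [-0.001 -0.003 -1.   ] Ffix [0.06 0.1 ] -0.19 w 0.5935048311710671 q [ 0.74  0.06  1.84 -0.    1.24  0.3 ]
target [0.45  0.2   0.245] dpos [-0.799 -0.154 -0.001] rot [-0.002  0.003  0.774]
target [ 0.4157 -0.1517  0.15  ] dpos [-2.017 -0.869  0.382] rot [0.    0.004 2.266]
```

Request:
carry_out --series '[{"delta_pos":[-0.8,-0.15,0],"rot":[0,0,0.77],"hand":-0.2},{"delta_pos":[-0.8,-0.15,0],"rot":[0,0,0.77],"hand":-0.2},{"delta_pos":[-0.8,-0.15,0],"rot":[0,0,0.77],"hand":-0.2},{"delta_pos":[-0.8,-0.15,0],"rot":[0,0,0.77],"hand":-0.2},{"delta_pos":[-0.8,-0.15,0],"rot":[0,0,0.77],"hand":-0.2}]'

```text
time: 1.4
tool_pos: [0.4513, 0.1999, 0.2446]
tcp_rot: [2.404, 2.021, -0.003]
wrist_force: [-0.4, 0.6, 0.0]
width: 0.599
```

Run:
```python
from h import *
here(); plan((.42,.02,.2),True,np.radians(45));plan((-.18,0,.15))
```

```text
t 1.4 fix [-0.067   0.3348] 0.2446 yaw err 1.173691284604458 tz [-0.001 -0.002 -1.   ] Ffix [-0.22  0.62] 0.03 w 0.5994179893051703 q [ 0.37 -0.08  1.98 -0.    1.24  0.54]
target [0.42 0.02 0.2 ] dpos [-0.73  0.    0.18] rot [0.    0.003 0.781]
target [ 0.4157 -0.1517  0.15  ] dpos [-1.409  0.101  0.382] rot [1.000e-03 3.000e-03 1.494e+00]
```

Request:
carry_out --series '[{"delta_pos":[-0.73,0,0.18],"rot":[0,0,0.78],"hand":-0.2},{"delta_pos":[-0.73,0,0.18],"rot":[0,0,0.78],"hand":-0.2},{"delta_pos":[-0.73,0,0.18],"rot":[0,0,0.78],"hand":-0.2},{"delta_pos":[-0.73,0,0.18],"rot":[0,0,0.78],"hand":-0.2},{"delta_pos":[-0.73,0,0.18],"rot":[0,0,0.78],"hand":-0.2}]'

```text
time: 2.02
tool_pos: [0.4201, 0.0207, 0.1999]
tcp_rot: [2.901, 1.205, -0.002]
wrist_force: [-0.0, -0.1, 0.2]
width: 0.6
```

Run:
```python
from h import *
here(); plan((-.18,0,.12))
```

```text
t 2.025 fix [-0.1374  0.167 ] 0.1999 yaw err 0.5625122059025291 tz [-0.001 -0.001 -1.   ] Ffix [-0.04 -0.11] 0.21 w 0.5999231787720798 q [-0.01 -0.2   2.17 -0.    1.18  0.78]
target [ 0.4157 -0.1517  0.12  ] dpos [-0.5    0.474  0.321] rot [0.001 0.002 0.716]
```

Request:
carry_out --series '[{"delta_pos":[-0.5,0.474,0.32],"rot":[0,0,0.716],"hand":-0.2},{"delta_pos":[-0.5,0.474,0.32],"rot":[0,0,0.716],"hand":-0.2},{"delta_pos":[-0.5,0.474,0.32],"rot":[0,0,0.716],"hand":-0.2},{"delta_pos":[-0.5,0.474,0.32],"rot":[0,0,0.716],"hand":-0.2},{"delta_pos":[-0.5,0.474,0.32],"rot":[0,0,0.716],"hand":-0.2},{"delta_pos":[-0.5,0.474,0.32],"rot":[0,0,0.716],"hand":-0.2}]'

```text
time: 2.78
tool_pos: [0.4169, -0.1501, 0.121]
tcp_rot: [3.12, 0.359, 0.0]
wrist_force: [-0.7, 1.1, 0.9]
width: 0.599
```

Run:
```python
from h import *
here(); plan((-.18,0,.034)); cv2.imwrite('pics/w1.png',bot.read_camera('wrist')[:,:,::-1])
```

```text
t 2.775 fix [-0.1786  0.0012] 0.121 yaw err 0.004135641539049273 tz [ 0.    -0.001 -1.   ] Ffix [-0.41  1.19] 0.87 w 0.5991737897221425 q [-0.4  -0.06  2.21 -0.    1.    0.94]
target [ 0.4157 -0.1517  0.034 ] dpos [-0.006  0.004  0.348] rot [0.002 0.    0.005]
```

View pics/w1.png

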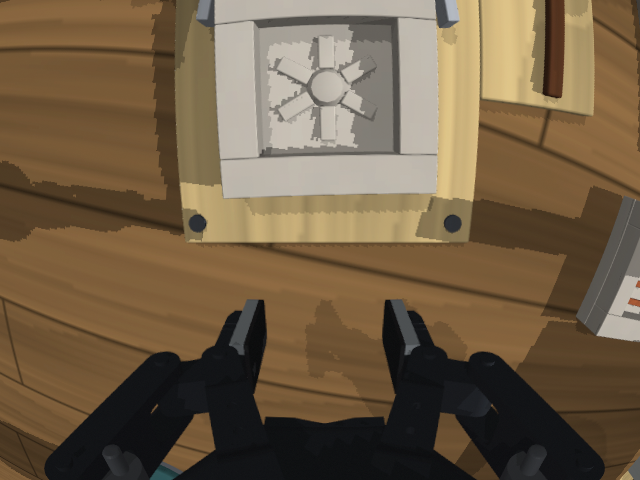

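Mould near edge at (223,197)–(436,194), centred ahead of the parted fingers with clear space. Descending behind it.

Request:
carry_out --series '[{"delta_pos":[0,0.004,0.2],"rot":[0,0,0.005],"hand":-0.2},{"delta_pos":[0,0.004,0.3],"rot":[0,0,0.005],"hand":-0.2},{"delta_pos":[0,0.004,0.348],"rot":[0,0,0.005],"hand":-0.2},{"delta_pos":[0,0.004,0.348],"rot":[0,0,0.005],"hand":-0.2},{"delta_pos":[0,0.004,0.348],"rot":[0,0,0.005],"hand":-0.2}]'

```text
time: 3.45
tool_pos: [0.4183, -0.1515, 0.0353]
tcp_rot: [3.119, 0.353, 0.004]
wrist_force: [-0.8, 0.7, -0.1]
width: 0.601
```

Run:
```python
from h import *
here(); c,s=np.cos(F['y']),np.sin(F['y'])
i=bot.camera_info('wrist'); im=bot.read_camera('wrist'); cv2.imwrite('pics/w2.png',im[:,:,::-1])
```

```text
t 3.45 fix [-0.1775 -0.0004] 0.0353 yaw err 0.0007261149696403402 tz [ 0.003 -0.003 -1.   ] Ffix [-0.64  0.89] -0.09 w 0.6009552177801003 q [-0.4   0.07  2.27 -0.    0.8   0.94]
```

View pics/w2.png

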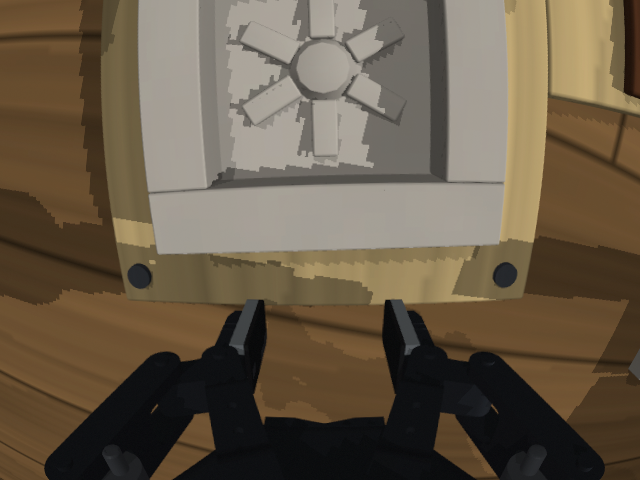

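Request:
carry_out --series '[{"delta_pos":[0.04,0,0],"hand":-0.2},{"delta_pos":[0.07,0,0],"hand":-0.2},{"delta_pos":[0.085,0,0],"hand":-0.2},{"delta_pos":[0.1,0,0],"hand":-0.2},{"delta_pos":[0.112,0,0],"hand":-0.2},{"delta_pos":[0.124,0,0],"hand":-0.2},{"delta_pos":[0.136,0,0],"hand":-0.2},{"delta_pos":[0.148,0,0],"hand":-0.2},{"delta_pos":[0.16,0,0],"hand":-0.2}]'

```text
$.series[0]: bad value
```

Run:
```python
from h import *
here(); plan((-.1,0,.035)); bot.read_state()
cv2.imwrite('pics/w3.png',bot.read_camera('wrist')[:,:,::-1])
```

```text
t 3.5 fix [-0.1774 -0.0006] 0.0354 yaw err 0.0004686849254535719 tz [ 0.003 -0.003 -1.   ] Ffix [0.2  0.06] -0.19 w 0.6024013498819873 q [-0.4   0.07  2.27 -0.    0.8   0.94]
target [ 0.4937 -0.1338  0.035 ] dpos [ 0.31  -0.002  0.002] rot [ 0.004 -0.003  0.001]
```

View pics/w3.png

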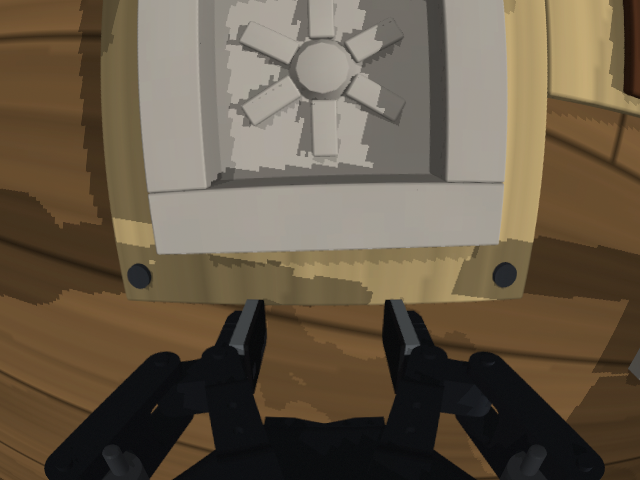

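"rot" is required in every row; the picture is unchanged (the arm did not move).

Request:
carry_out --series '[{"delta_pos":[0.04,0,0],"rot":[0,0,0],"hand":-0.2},{"delta_pos":[0.07,0,0],"rot":[0,0,0],"hand":-0.2},{"delta_pos":[0.085,0,0],"rot":[0,0,0],"hand":-0.2},{"delta_pos":[0.1,0,0],"rot":[0,0,0],"hand":-0.2},{"delta_pos":[0.112,0,0],"rot":[0,0,0],"hand":-0.2},{"delta_pos":[0.124,0,0],"rot":[0,0,0],"hand":-0.2},{"delta_pos":[0.136,0,0],"rot":[0,0,0],"hand":-0.2},{"delta_pos":[0.148,0,0],"rot":[0,0,0],"hand":-0.2},{"delta_pos":[0.16,0,0],"rot":[0,0,0],"hand":-0.2}]'

```text
time: 4.68
tool_pos: [0.4572, -0.1427, 0.0351]
tcp_rot: [3.119, 0.352, 0.003]
wrist_force: [-2.0, -0.1, -1.2]
width: 0.603
```

Run:
```python
from h import *
here(); plan((-.1,0,.035))
cv2.imwrite('pics/w4.png',bot.read_camera('wrist')[:,:,::-1])
```

```text
t 4.675 fix [-0.1376 -0.0005] 0.0351 yaw err 4.0131800922021954e-05 tz [ 0.003 -0.003 -1.   ] Ffix [-1.95  0.32] -1.23 w 0.6032576530037115 q [-0.35  0.13  2.2  -0.    0.81  0.99]
target [ 0.4937 -0.1338  0.035 ] dpos [ 0.15  -0.002  0.001] rot [ 0.004 -0.002  0.   ]
```

View pics/w4.png

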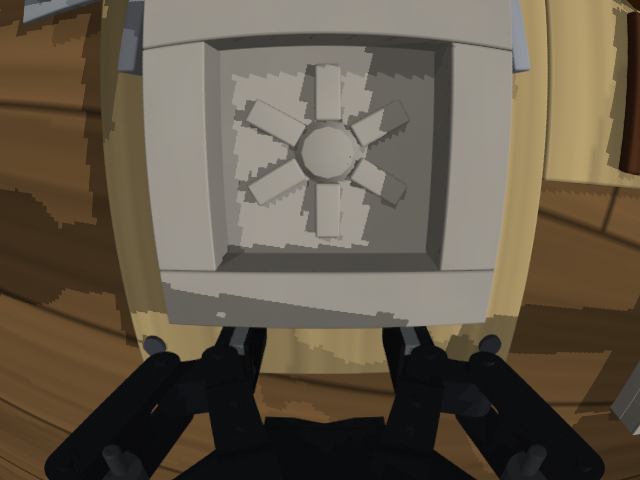

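In contact, about 2 N, mould squaring up. Push on toward x = -0.10.

Request:
carry_out --series '[{"delta_pos":[0.015,0,0],"rot":[0,0,0],"hand":-0.2},{"delta_pos":[0.03,0,0],"rot":[0,0,0],"hand":-0.2},{"delta_pos":[0.045,0,0],"rot":[0,0,0],"hand":-0.2},{"delta_pos":[0.06,0,0],"rot":[0,0,0],"hand":-0.2},{"delta_pos":[0.075,0,0],"rot":[0,0,0],"hand":-0.2},{"delta_pos":[0.09,0,0],"rot":[0,0,0],"hand":-0.2},{"delta_pos":[0.1,0,0],"rot":[0,0,0],"hand":-0.2}]'

```text
time: 5.6
tool_pos: [0.4824, -0.1371, 0.0354]
tcp_rot: [3.119, 0.352, 0.005]
wrist_force: [-2.3, -1.0, -1.1]
width: 0.6
```

Run:
```python
from h import *
here(); plan((-.09,0,.035))
```

```text
t 5.6 fix [-0.1118 -0.0007] 0.0354 yaw err 0.00023205068766854464 tz [ 0.003 -0.003 -1.   ] Ffix [-2.49 -0.5 ] -1.06 w 0.6004159705593454 q [-0.33  0.17  2.15 -0.    0.82  1.02]
target [ 0.5035 -0.1316  0.035 ] dpos [ 0.087 -0.003  0.002] rot [ 0.004 -0.003  0.   ]
```

Request:
carry_out --series '[{"delta_pos":[0.015,0,0],"rot":[0,0,0],"hand":-0.2},{"delta_pos":[0.03,0,0],"rot":[0,0,0],"hand":-0.2},{"delta_pos":[0.045,0,0],"rot":[0,0,0],"hand":-0.2},{"delta_pos":[0.06,0,0],"rot":[0,0,0],"hand":-0.2},{"delta_pos":[0.075,0,0],"rot":[0,0,0],"hand":-0.2},{"delta_pos":[0.09,0,0],"rot":[0,0,0],"hand":-0.2}]'

```text
time: 6.35
tool_pos: [0.5046, -0.132, 0.0354]
tcp_rot: [3.119, 0.352, 0.005]
wrist_force: [-2.5, -0.1, -1.3]
width: 0.602
```

Run:
```python
from h import *
here()
cv2.imwrite('pics/w5.png',bot.read_camera('wrist')[:,:,::-1])
im=bot.read_camera('top')[160:280,300:450,::-1]; cv2.imwrite('pics/t5.png',cv2.resize(im,None,fx=5,fy=5,interpolation=2))
```

```text
t 6.35 fix [-0.089  -0.0007] 0.0354 yaw err 0.0002558404134340997 tz [ 0.003 -0.003 -1.   ] Ffix [-2.42  0.47] -1.3 w 0.601590656658422 q [-0.3   0.2   2.11 -0.    0.82  1.04]
```

View pics/w5.png

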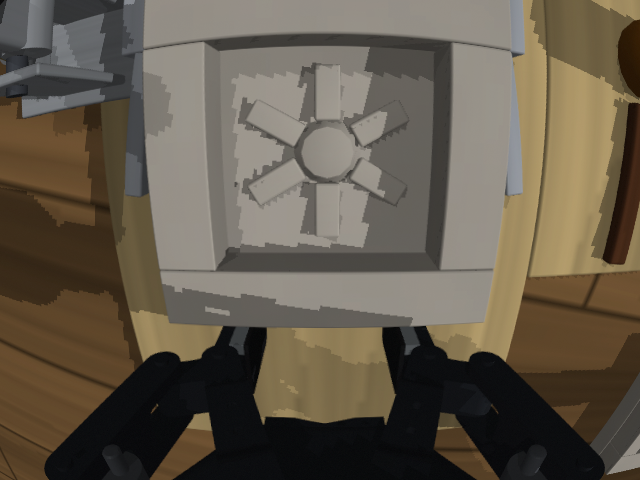

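View pics/t5.png

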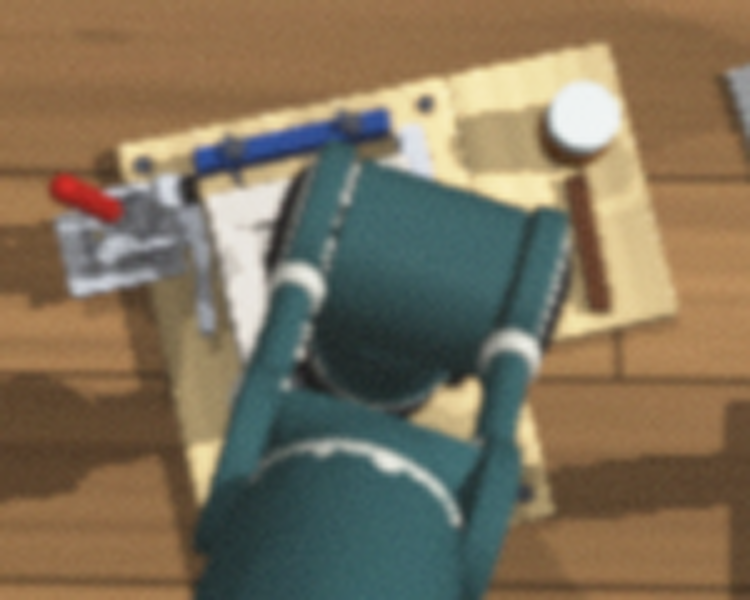

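Mould between the rails, square, a few mm from the stop. Slow now.

Request:
carry_out --series '[{"delta_pos":[0.008,0,0],"rot":[0,0,0],"hand":-0.2},{"delta_pos":[0.016,0,0],"rot":[0,0,0],"hand":-0.2},{"delta_pos":[0.024,0,0],"rot":[0,0,0],"hand":-0.2},{"delta_pos":[0.032,0,0],"rot":[0,0,0],"hand":-0.2},{"delta_pos":[0.036,0,0],"rot":[0,0,0],"hand":-0.2}]'

```text
time: 7.08
tool_pos: [0.5141, -0.1301, 0.0357]
tcp_rot: [3.118, 0.352, 0.006]
wrist_force: [-3.1, -0.4, 0.6]
width: 0.599
```

Request:
carry_out --series '[{"delta_pos":[0.004,0,0],"rot":[0,0,0],"hand":-0.2},{"delta_pos":[0.008,0,0],"rot":[0,0,0],"hand":-0.2},{"delta_pos":[0.012,0,0],"rot":[0,0,0],"hand":-0.2}]'

```text
time: 7.45
tool_pos: [0.517, -0.1294, 0.0357]
tcp_rot: [3.118, 0.352, 0.006]
wrist_force: [-2.6, -0.6, 0.7]
width: 0.598
```

Request:
carry_out --series '[{"delta_pos":[0.004,0,0],"rot":[0,0,0],"hand":-0.2},{"delta_pos":[0.008,0,0],"rot":[0,0,0],"hand":-0.2}]'

```text
time: 7.7
tool_pos: [0.519, -0.1289, 0.0357]
tcp_rot: [3.119, 0.352, 0.006]
wrist_force: [-2.2, -0.5, 0.1]
width: 0.6
```

Request:
carry_out --series '[{"delta_pos":[0.004,0,0],"rot":[0,0,0],"hand":-0.2},{"delta_pos":[0.008,0,0],"rot":[0,0,0],"hand":-0.2}]'

```text
time: 7.95
tool_pos: [0.521, -0.1285, 0.0357]
tcp_rot: [3.118, 0.352, 0.006]
wrist_force: [-2.4, -0.8, -0.5]
width: 0.601
```

Request:
carry_out --series '[{"delta_pos":[0.004,0,0],"rot":[0,0,0],"hand":-0.2}]'

```text
time: 8.07
tool_pos: [0.5221, -0.1282, 0.0357]
tcp_rot: [3.118, 0.352, 0.006]
wrist_force: [-1.9, -1.1, 0.1]
width: 0.597
```

Request:
carry_out --series '[{"delta_pos":[0.004,0,0],"rot":[0,0,0],"hand":-0.2}]'

```text
time: 8.2
tool_pos: [0.5231, -0.128, 0.0357]
tcp_rot: [3.118, 0.352, 0.006]
wrist_force: [-2.5, -0.5, -0.2]
width: 0.599
```

Request:
carry_out --series '[{"delta_pos":[0.004,0,0],"rot":[0,0,0],"hand":-0.2}]'

```text
time: 8.32
tool_pos: [0.5238, -0.1278, 0.0357]
tcp_rot: [3.118, 0.353, 0.005]
wrist_force: [-5.7, -2.6, 2.2]
width: 0.601
```

Run:
```python
from h import *
here()
im=bot.read_camera('side')[190:340,280:440,::-1]; cv2.imwrite('pics/s6.png',cv2.resize(im,None,fx=4,fy=4,interpolation=2))
```

```text
t 8.325 fix [-0.0694 -0.0008] 0.0357 yaw err 0.0005734026127870162 tz [ 0.003 -0.003 -1.   ] Ffix [-6.09 -1.29] 2.17 w 0.6009134435177723 q [-0.28  0.23  2.07 -0.    0.83  1.06]
```

View pics/s6.png

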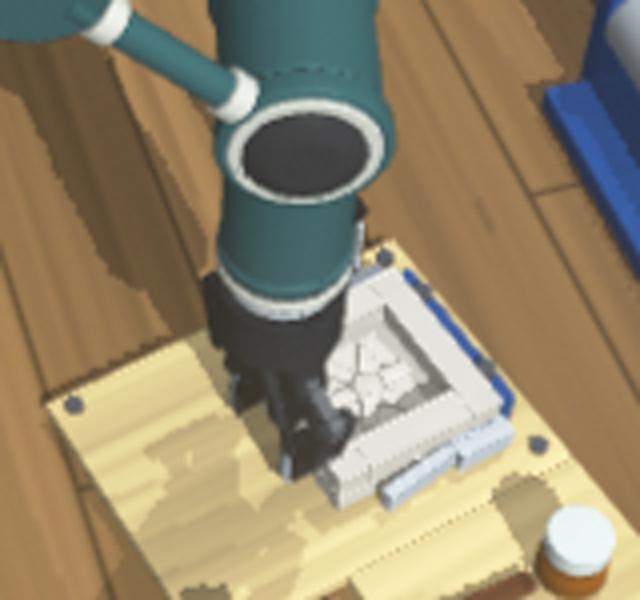

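The mould's far face touches the blue stop and the force is rising. Lean in small steps.

Request:
carry_out --series '[{"delta_pos":[0.003,0,0],"rot":[0,0,0],"hand":-0.2},{"delta_pos":[0.003,0,0],"rot":[0,0,0],"hand":-0.2}]'

```text
time: 8.62
tool_pos: [0.5238, -0.1278, 0.0357]
tcp_rot: [3.118, 0.353, 0.002]
wrist_force: [-5.1, -1.5, 2.9]
width: 0.599
```

Request:
carry_out --series '[{"delta_pos":[0.004,0,0],"rot":[0,0,0],"hand":-0.2}]'

```text
time: 8.75
tool_pos: [0.5238, -0.1278, 0.0357]
tcp_rot: [3.118, 0.353, -0.001]
wrist_force: [-5.8, -2.8, 4.1]
width: 0.601
```

Request:
carry_out --series '[{"delta_pos":[0.005,0,-0.001],"rot":[0,0,0],"hand":-0.2},{"delta_pos":[0.007,0,-0.001],"rot":[0,0,0],"hand":-0.2}]'

```text
time: 9.0
tool_pos: [0.5238, -0.1278, 0.0357]
tcp_rot: [3.118, 0.354, -0.007]
wrist_force: [-8.0, -3.4, 4.0]
width: 0.599
```

Run:
```python
from h import *
here()
```

```text
t 9.0 fix [-0.0693 -0.0008] 0.0357 yaw err 0.001166684580921562 tz [-0.004 -0.004 -1.   ] Ffix [-8.54 -1.51] 3.97 w 0.5988933040394397 q [-0.28  0.24  2.07 -0.01  0.84  1.07]
```

Request:
carry_out --series '[{"delta_pos":[0.008,0,-0.001],"rot":[0,0,0],"hand":-0.2},{"delta_pos":[0.01,0,-0.001],"rot":[0,0,0],"hand":-0.2},{"delta_pos":[0.01,0,-0.001],"rot":[0,0,0],"hand":-0.2}]'

```text
time: 9.38
tool_pos: [0.5238, -0.1278, 0.0358]
tcp_rot: [3.118, 0.354, -0.015]
wrist_force: [-9.3, -4.2, 6.1]
width: 0.598
```

Request:
carry_out --series '[{"delta_pos":[0.011,0,-0.001],"rot":[0,0,0],"hand":-0.2},{"delta_pos":[0.011,0,-0.001],"rot":[0,0,0],"hand":-0.2},{"delta_pos":[0.011,0,-0.001],"rot":[0,0,0],"hand":-0.2}]'

```text
time: 9.75
tool_pos: [0.5238, -0.1279, 0.0358]
tcp_rot: [3.118, 0.355, -0.023]
wrist_force: [-11.2, -4.5, 6.4]
width: 0.604
```

Request:
carry_out --series '[{"delta_pos":[0.011,0,-0.004],"rot":[0,0,0],"hand":-0.2},{"delta_pos":[0.013,0,-0.006],"rot":[0,0,0],"hand":-0.2},{"delta_pos":[0.013,0,-0.006],"rot":[0,0,0],"hand":-0.2},{"delta_pos":[0.013,0,-0.006],"rot":[0,0,0],"hand":-0.2},{"delta_pos":[0.013,0,-0.006],"rot":[0,0,0],"hand":-0.2},{"delta_pos":[0.013,0,-0.006],"rot":[0,0,0],"hand":-0.2}]'

```text
time: 10.5
tool_pos: [0.5238, -0.1279, 0.0359]
tcp_rot: [3.118, 0.356, -0.034]
wrist_force: [-9.0, -6.1, -0.3]
width: 0.607
```

Run:
```python
from h import *
here()
cv2.imwrite('pics/w7.png',bot.read_camera('wrist')[:,:,::-1])
```

```text
t 10.5 fix [-0.0694 -0.0009] 0.0359 yaw err 0.002530030424530344 tz [-0.021 -0.006 -1.   ] Ffix [-10.12  -3.95] -0.26 w 0.6066909206682188 q [-0.28  0.25  2.06 -0.01  0.86  1.07]
```

View pics/w7.png

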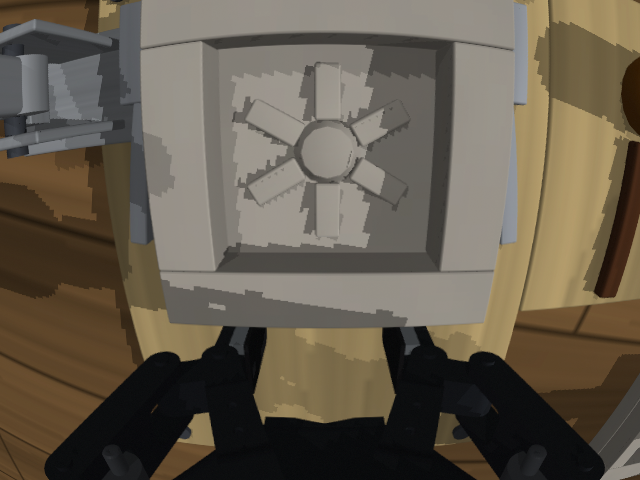

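Square and seated, about 10 N. Bring the lean to about 15 N for half a second.

Request:
carry_out --series '[{"delta_pos":[0.013,-0.002,-0.001],"rot":[0,0,0],"hand":-0.2},{"delta_pos":[0.016,-0.002,-0.001],"rot":[0,0,0],"hand":-0.2},{"delta_pos":[0.016,-0.002,-0.001],"rot":[0,0,0],"hand":-0.2}]'

```text
time: 10.92
tool_pos: [0.5237, -0.1277, 0.0356]
tcp_rot: [3.117, 0.357, -0.046]
wrist_force: [-13.6, -7.3, 7.8]
width: 0.604
```

Request:
carry_out --series '[{"delta_pos":[0.017,-0.002,-0.002],"rot":[0,0,0],"hand":-0.2},{"delta_pos":[0.017,-0.002,-0.002],"rot":[0,0,0],"hand":-0.2},{"delta_pos":[0.017,-0.002,-0.002],"rot":[0,0,0],"hand":-0.2},{"delta_pos":[0.017,-0.002,-0.002],"rot":[0,0,0],"hand":-0.2}]'

```text
time: 11.42
tool_pos: [0.5236, -0.1277, 0.0356]
tcp_rot: [3.116, 0.358, -0.06]
wrist_force: [-14.9, -8.6, 9.6]
width: 0.6
```

Enough: about 15–17 N held 0.5 s. Back off.

Request:
carry_out --series '[{"delta_pos":[-0.01,0,-0.002],"rot":[0,0,0],"hand":-0.2},{"delta_pos":[-0.06,0,-0.002],"rot":[0,0,0],"hand":-0.2},{"delta_pos":[-0.12,0,-0.002],"rot":[0,0,0],"hand":-0.2},{"delta_pos":[-0.12,0,-0.2],"rot":[0,0.06,0],"hand":1},{"delta_pos":[-0.12,0,-0.45],"rot":[0,0.06,0],"hand":1},{"delta_pos":[-0.12,0,-0.7],"rot":[0,0.06,0],"hand":1},{"delta_pos":[-0.12,0,-0.8],"rot":[0,0.06,0],"hand":1}]'

```text
time: 12.3
tool_pos: [0.5036, -0.1334, 0.2419]
tcp_rot: [3.119, 0.358, 0.026]
wrist_force: [-0.1, 0.1, -0.4]
width: -0.002
```

Run:
```python
from h import *
here(); plan((.03,.085,.23)); plan((.03,.095,.165))
cv2.imwrite('pics/w8.png',bot.read_camera('wrist')[:,:,::-1])
im=bot.read_camera('side')[190:340,280:440,::-1]; cv2.imwrite('pics/s8.png',cv2.resize(im,None,fx=4,fy=4,interpolation=2))
```

```text
t 12.3 fix [-0.0903 -0.0018] 0.2419 yaw err 0.003941471438973082 tz [ 0.017 -0.    -1.   ] Ffix [-0.11  0.08] -0.4 w -0.002257655977625129 q [-0.31 -0.04  1.94  0.01  1.22  1.03]
target [ 0.6015 -0.022   0.23  ] dpos [ 0.482 -0.346  0.054] rot [ 0.005 -0.021  0.005]
target [ 0.5993 -0.0122  0.165 ] dpos [ 0.478 -0.387  0.314] rot [ 0.005 -0.021  0.005]
```

View pics/w8.png

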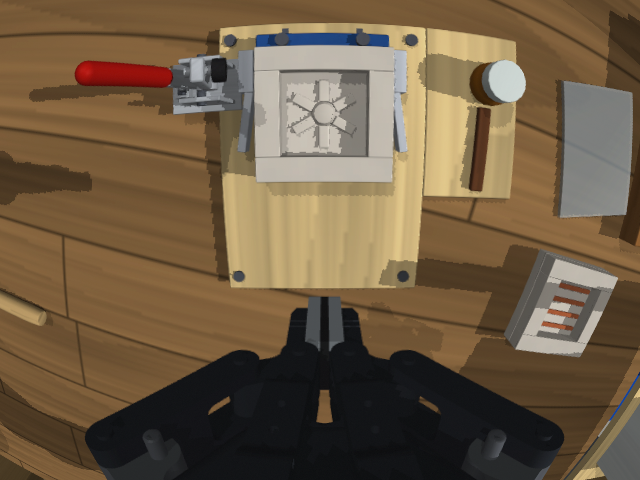

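View pics/s8.png

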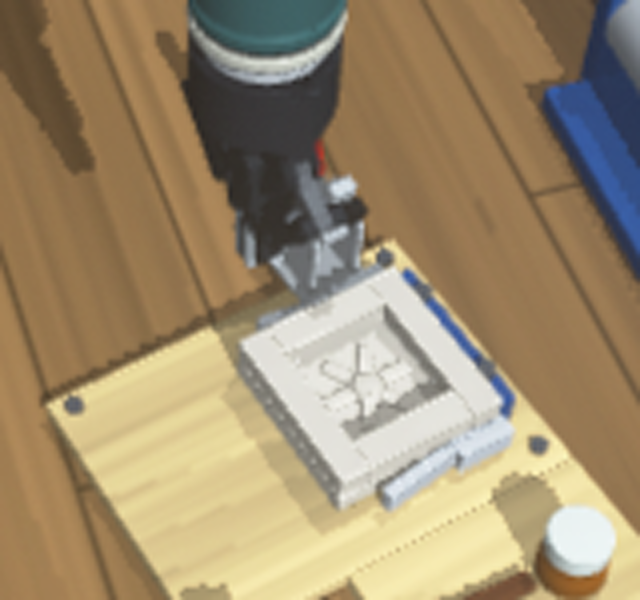

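The mould sits flush against the blue stop; the handle is at (75–172, 75) and the clamp is open. Go beside the handle on the mould's side.

Request:
carry_out --series '[{"delta_pos":[0.24,-0.18,0.05],"rot":[0,-0.02,0],"hand":1},{"delta_pos":[0.4,-0.3,0.1],"rot":[0,-0.02,0],"hand":1},{"delta_pos":[0.48,-0.36,0.15],"rot":[0,-0.02,0],"hand":1},{"delta_pos":[0.48,-0.36,0.2],"rot":[0,-0.02,0],"hand":1},{"delta_pos":[0.48,-0.36,0.2],"rot":[0,-0.02,0],"hand":1}]'

```text
time: 13.02
tool_pos: [0.5987, -0.019, 0.1896]
tcp_rot: [3.118, 0.358, -0.007]
wrist_force: [1.1, 0.3, 0.8]
width: -0.001
```

Run:
```python
from h import *
here(); plan((.03,.09,.1815))
im=bot.read_camera('side')[160:310,280:440,::-1]; cv2.imwrite('pics/s9.png',cv2.resize(im,None,fx=4,fy=4,interpolation=2))
cv2.imwrite('pics/w9.png',bot.read_camera('wrist')[:,:,::-1])
```

```text
t 13.025 fix [0.0279 0.0886] 0.1896 yaw err 0.004018729470029292 tz [-0.004 -0.004 -1.   ] Ffix [1.09 0.03] 0.77 w -0.0005991163426206514 q [-0.07  0.16  1.83 -0.    1.15  1.27]
target [ 0.6004 -0.0171  0.1815] dpos [ 0.009 -0.006  0.032] rot [0.004 0.006 0.005]
```

View pics/s9.png

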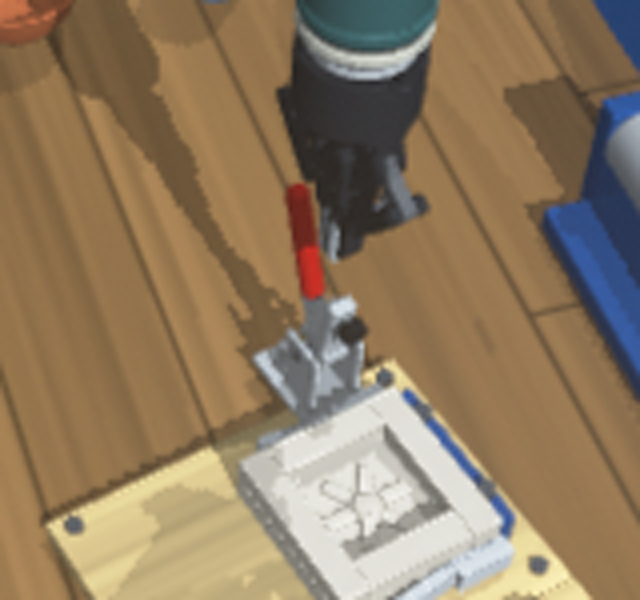

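View pics/w9.png

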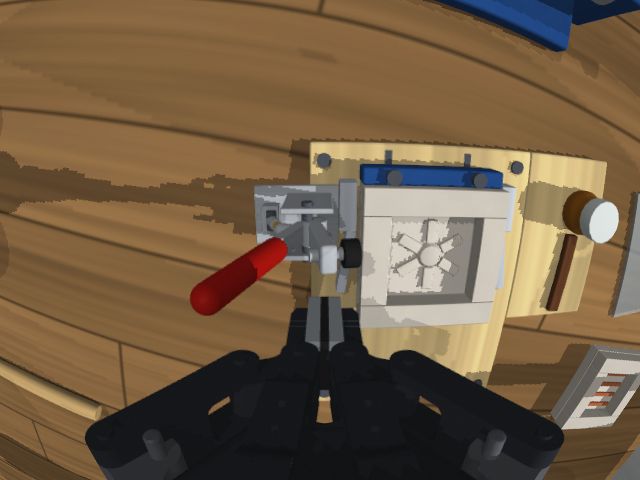

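Run:
```python
from h import *
i=bot.camera_info('wrist'); s=bot.read_state(); r=R.from_rotvec(s['tcp_rot'])
for P in [(.03,.1454,.1789),(.03,.1187,.1056),(.03,.105,.068)]: print(proj('wrist',fix2w(P,F['t'],F['y']),i))
for px in [(308,297),(340,297),(290,310),(357,310),(235,355),(165,375),(88,430),(285,350)]:
    o,d=ray('wrist',px,i); o=r.inv().apply(o-s['tool_pos']); d=r.inv().apply(d)
    print(px,[(o-d*((o[0]-x)/d[0])).round(4)[1:] for x in(.011,-.0)])
```

```text
[198.93843524 307.50071333]
[275.62516399 251.80574696]
[300.97294079 233.63061675]
(308, 297) [array([-0.0078,  0.0059]), array([-0.0089,  0.0273])]
(340, 297) [array([0.0052, 0.0059]), array([0.0062, 0.0273])]
(290, 310) [array([-0.0142, -0.0051]), array([-0.0163,  0.0146])]
(357, 310) [array([ 0.0112, -0.0051]), array([0.0132, 0.0146])]
(235, 355) [array([-0.0292, -0.0352]), array([-0.0337, -0.0203])]
(165, 375) [array([-0.0486, -0.0479]), array([-0.0561, -0.035 ])]
(88, 430) [array([-0.0617, -0.0748]), array([-0.0714, -0.0662])]
(285, 350) [array([-0.0137, -0.0315]), array([-0.0157, -0.016 ])]
```

Handle tip matches prediction at (199,307). Lower and make contact gently.

Request:
carry_out --series '[{"delta_pos":[0.008,-0.04,0.032],"rot":[0,0,0],"hand":1},{"delta_pos":[0.008,-0.08,0.032],"rot":[0,0,0],"hand":1},{"delta_pos":[0.008,-0.105,0.032],"rot":[0,0,0],"hand":1},{"delta_pos":[0.008,-0.12,0.033],"rot":[0,0,0],"hand":1},{"delta_pos":[0.008,-0.135,0.035],"rot":[0,0,0],"hand":1},{"delta_pos":[0.008,-0.15,0.04],"rot":[0,0,0],"hand":1},{"delta_pos":[0.008,-0.165,0.045],"rot":[0,0,0],"hand":1}]'

```text
time: 14.0
tool_pos: [0.5935, 0.0195, 0.1816]
tcp_rot: [3.114, 0.357, 0.002]
wrist_force: [0.6, -6.2, 5.1]
width: 0.0
```

Run:
```python
from h import *
here(); plan((.03,.187,.1247)); plan((.03,.1531,.166)); cv2.imwrite('pics/w10.png',bot.read_camera('wrist')[:,:,::-1])
```

```text
t 14.0 fix [0.0314 0.1272] 0.1816 yaw err 0.00333066765812276 tz [ 0.002 -0.007 -1.   ] Ffix [-0.78 -6.21] 5.09 w 0.0003262679143232053 q [-0.01  0.16  1.85 -0.01  1.13  1.34]
target [0.5788 0.0774 0.1247] dpos [-0.005 -0.241  0.226] rot [ 0.01  -0.     0.004]
target [0.5863 0.0444 0.166 ] dpos [-0.005 -0.104  0.062] rot [ 0.01  -0.     0.004]
```

View pics/w10.png

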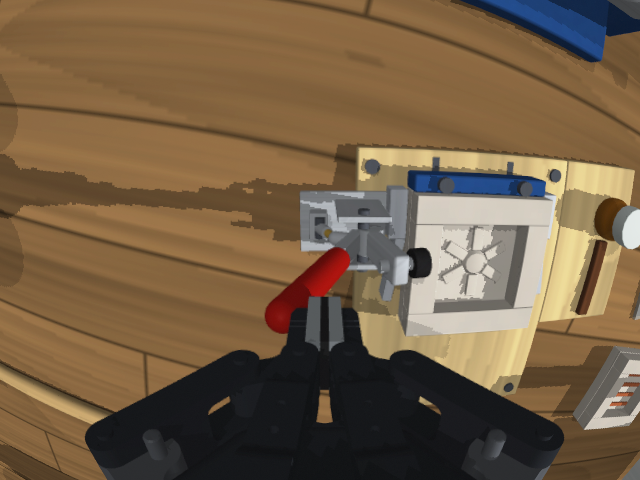

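Contact at about 8 N total; the handle is starting to move. Follow its arc over centre.

Request:
carry_out --series '[{"delta_pos":[-0.004,-0.03,0.012],"rot":[0,0,0],"hand":1},{"delta_pos":[-0.004,-0.054,0.026],"rot":[0,0,0],"hand":1},{"delta_pos":[-0.004,-0.085,0.042],"rot":[0,0,0],"hand":1},{"delta_pos":[-0.004,-0.116,0.062],"rot":[0,0,0],"hand":1},{"delta_pos":[-0.004,-0.143,0.084],"rot":[0,0,0],"hand":1},{"delta_pos":[-0.004,-0.17,0.109],"rot":[0,0,0],"hand":1},{"delta_pos":[-0.004,-0.189,0.13],"rot":[0,0,0],"hand":1},{"delta_pos":[-0.004,-0.203,0.147],"rot":[0,0,0],"hand":1},{"delta_pos":[-0.004,-0.219,0.17],"rot":[0,0,0],"hand":1},{"delta_pos":[-0.004,-0.235,0.195],"rot":[0,0,0],"hand":1},{"delta_pos":[-0.004,-0.251,0.228],"rot":[0,0,0],"hand":1},{"delta_pos":[-0.004,-0.251,0.228],"rot":[0,0,0],"hand":1}]'

```text
time: 15.55
tool_pos: [0.5773, 0.0806, 0.1227]
tcp_rot: [3.114, 0.357, -0.002]
wrist_force: [0.0, -0.2, -0.2]
width: -0.001
```

Run:
```python
from h import *
here(); cv2.imwrite('pics/w11.png',bot.read_camera('wrist')[:,:,::-1])
```

```text
t 15.55 fix [0.0293 0.1904] 0.1227 yaw err 0.003615203367211106 tz [-0.001 -0.007 -1.   ] Ffix [-0.   -0.21] -0.18 w -0.001121765091430823 q [ 0.1   0.2   1.92 -0.01  1.02  1.45]
```

View pics/w11.png

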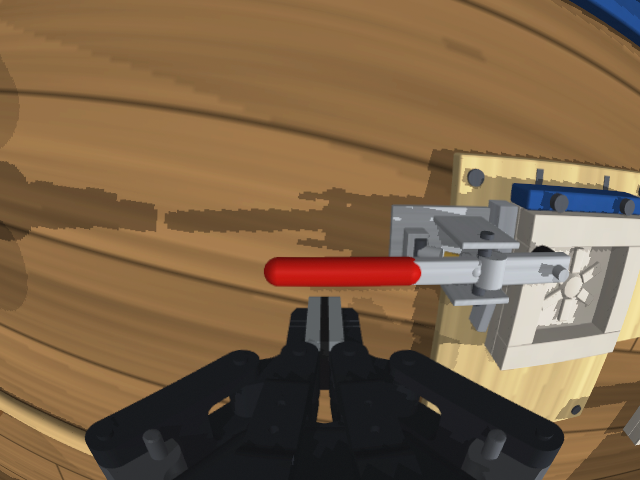

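The handle now lies along +y at (265–420, 271), the arm is down over the mould's rim and the finger is free. Lift clear and check.

Request:
carry_out --series '[{"delta_pos":[0,0,-0.2],"rot":[0,0,0],"hand":1},{"delta_pos":[0,0,-0.4],"rot":[0,0,0],"hand":1},{"delta_pos":[-0.3,0,-0.6],"rot":[0,0,0],"hand":1},{"delta_pos":[-0.5,0,-0.6],"rot":[0,0,0],"hand":1},{"delta_pos":[-0.5,0,-0.6],"rot":[0,0,0],"hand":1},{"delta_pos":[-0.5,0,-0.6],"rot":[0,0,0],"hand":1}]'

```text
time: 16.35
tool_pos: [0.4561, 0.0531, 0.2742]
tcp_rot: [3.114, 0.356, 0.004]
wrist_force: [0.1, 0.9, -0.3]
width: 0.003
```

Run:
```python
from h import *
here(); a=bot.read_camera('wrist')[:300,:,::-1]
im=bot.read_camera('side')[200:350,290:450,::-1]; im=cv2.resize(im,(320,300),interpolation=2)
cv2.imwrite('pics/s12.png',cv2.resize(np.hstack([a,im]),(800,250)))
cv2.imwrite('pics/s12b.png',cv2.resize(im,None,fx=1.8,fy=1.8,interpolation=2))
```

```text
t 16.35 fix [-0.095   0.1906] 0.2742 yaw err 0.003111043480192366 tz [ 0.003 -0.007 -1.   ] Ffix [0.27 0.82] -0.32 w 0.003003453856388727 q [ 0.07 -0.17  2.01 -0.01  1.31  1.41]
```

View pics/s12.png

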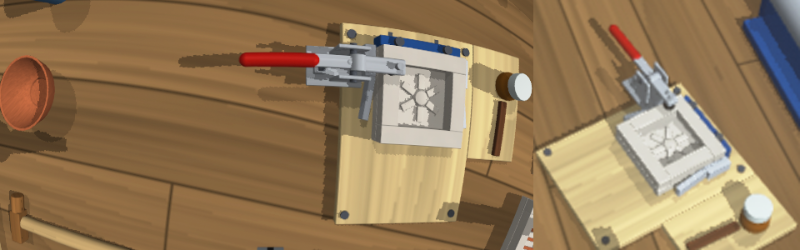

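View pics/s12b.png

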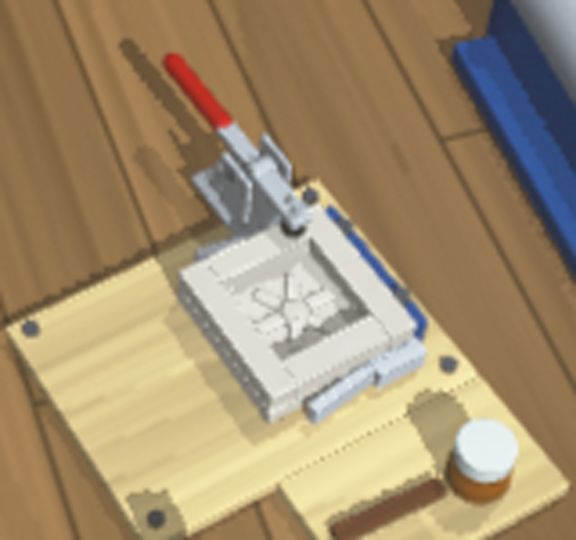

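Run:
```python
from h import *
for a in (0,3,8): 
  a=np.radians(a); print(proj('side',fix2w((.03,.105+.118*np.cos(a),.068+.118*np.sin(a)),F['t'],F['y'])), 'seen ~(338,216)')
print(bot.finish_job())
```

```text
[335.42045451 216.64891307] seen ~(338,216)
[335.50947537 215.18825488] seen ~(338,216)
[335.79490521 212.9118847 ] seen ~(338,216)
the job is handed in; nothing more can be done
None
```

I bedded the mould against the blue stop, pushed the clamp handle over centre until it was fully down, and handed the job in at about 16.4 s. No verdict came back.

- **Seating the mould:** I pushed it along the rails with two parted fingertips on its near face. It slid at about 2–3 N and met the stop square. I then leaned on it, ending at about 17 N horizontally, a little over the 15 N asked for. With the vertical part, the wrist read about 20 N, which is close to the 20 N limit. It was above 5 N for over 2 s while the clamp was still open.
- **Closing the clamp:** I pushed the handle along its arc with the closed fingertips. The wrist read about 8 N near the start of the push, the only reading I took while pushing. The handle swung down by itself and left the finger free.
- **Last checks:**
  - The images show the mould flush against the stop, and the pad resting on the clamp-side rim.
  - The handle tip is within about 3 pixels of where a level handle should appear in the side view.
  - The jar and wooden tool on the apron look unmoved. I did not measure any bystander's position again at the end.
  - The arm is clear of everything.
- **Not measured:** I could not read the pad force, the handle angle or the contact forces between readings; I judged those from the pictures and the wrist force.

One move call was refused for a missing field before anything moved. I found no other disagreement.

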